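# Weigh the crucible from behind the bottles

### The job

The porcelain crucible in the grey storage tray is hemmed in by three bottles. First move all three bottles aside, standing upright inside the long steel tray, without shifting the crucible; then set the crucible upright in the middle of the balance pan while the bottles are still aside; then put every bottle back upright on the very spot in the storage tray where it stood at the start. Leave the timer, petri dish and small flask on the bench alone.

Things in the scene. Friction and masses are not known exactly. Their poses are not given: they have to be found in the camera images.
- crucible: Loose white porcelain crucible, open cup, 44 mm across the rim, narrowing to 26 mm at the foot, 35 mm tall, 0.045 kg. Starts at the back of the storage tray. Origin: centre of its underside; z up.
- bottle_tall: Loose screw-cap bottle (white body, blue cap, the tallest of the three), 145 mm tall, body 65 mm across and 96 mm high below the shoulder, cap 45 mm across spanning the heights 125 to 145 mm above the underside; the cap is on fast and does not turn, so the bottle can be lifted by it. 0.36 kg or up to a fifth more or less. Origin: centre of its underside; z up along the bottle.
- bottle_medium: Loose screw-cap bottle (white body, red cap, the middle one in height), 135 mm tall, body 64 mm across and 89 mm high below the shoulder, cap 44 mm across spanning the heights 116 to 135 mm above the underside; the cap is on fast and does not turn, so the bottle can be lifted by it. 0.28 kg or up to a fifth more or less. Origin: centre of its underside; z up along the bottle.
- bottle_short: Loose screw-cap bottle (brown body, black cap, the shortest), 118 mm tall, body 56 mm across and 78 mm high below the shoulder, cap 39 mm across spanning the heights 102 to 118 mm above the underside; the cap is on fast and does not turn, so the bottle can be lifted by it. 0.19 kg or up to a fifth more or less. Origin: centre of its underside; z up along the bottle.
- store_tray: Fixed grey plastic storage tray, 150 mm (its x) by 214 mm (its y), walls 4 mm thick and 12 mm high, inner floor 4 mm above the bench. Dark round pads on its floor mark the places: crucible at x +30, y 0 mm; bottles at (-34, 0), (+10, +64) and (+10, -64) mm, each standing within about 3 mm of its pad's centre; which bottle stands on which changes. Origin: centre of its underside, on the bench; x points to the crucible's side, z up.
- side_tray: Fixed long steel tray, empty at the start, 110 mm (its x) by 250 mm (its y), walls 4 mm thick and 10 mm high, inner floor 4 mm above the bench. It takes the three bottles in a row along y, about 75 mm apart. Origin: centre of its underside, on the bench; z up.
- pan (a point): Centre of the top face of the round steel pan, 92 mm across, of a fixed laboratory balance; a 60 mm ring is drawn round this point, 56 mm above the bench. The balance has a white and grey housing 180 x 130 mm, 43 mm high, with a black display at the end towards the robot; the pan stands 13 mm above the housing. z up.
- timer: Bystander: loose white bench timer, 62 x 66 x 18 mm, beyond the work. Origin: centre of its underside.
- petri: Bystander: loose petri dish, 61 mm across, 16 mm high, beyond the work. Origin: centre of its underside.
- flask: Bystander: loose small conical glass flask, 51 mm across, 88 mm high, beyond the work. Origin: centre of its underside.
Not all that is in view belongs to the job. Leave any purple or yellow look-alike of the bottle_medium alone.

How it is judged:
On the way, in this order (a step that is already met when the one before it is completed fails the run):
1. all three bottles stand upright and released inside the steel tray, the crucible not yet moved (20 mm) (x of bottle_tall in the frame of side_tray between -0.035 and 0.035 m and y of bottle_tall in the frame of side_tray between -0.1 and 0.1 m and z of each of bottle_tall, bottle_medium, bottle_short in the frame of side_tray below 0.012 m and angle between each of bottle_tall, bottle_medium, bottle_short's own z axis and vertical below 0.1 rad and linear speed of each of bottle_tall, bottle_medium, bottle_short below 0.02 m/s and contact force between the fingers and bottle_tall below 0.1 N and x of bottle_medium in the frame of side_tray between -0.035 and 0.035 m and y of bottle_medium in the frame of side_tray between -0.1 and 0.1 m and contact force between the fingers and bottle_medium below 0.1 N and x of bottle_short in the frame of side_tray between -0.035 and 0.035 m and y of bottle_short in the frame of side_tray between -0.1 and 0.1 m and contact force between the fingers and bottle_short below 0.1 N and distance of crucible from where it was at the start of the episode below 0.02 m), for 0.2 s.
2. the crucible stands upright and released in the middle of the balance pan, the bottles still aside in the steel tray (horizontal distance between crucible and pan below 0.012 m and z of crucible in the frame of pan between -0.005 and 0.005 m and angle between each of crucible, bottle_tall, bottle_medium, bottle_short's own z axis and vertical below 0.1 rad and linear speed of each of crucible, bottle_tall, bottle_medium, bottle_short below 0.02 m/s and contact force between the fingers and crucible below 0.1 N and x of bottle_tall in the frame of side_tray between -0.035 and 0.035 m and y of bottle_tall in the frame of side_tray between -0.1 and 0.1 m and z of each of bottle_tall, bottle_medium, bottle_short in the frame of side_tray below 0.012 m and contact force between the fingers and bottle_tall below 0.1 N and x of bottle_medium in the frame of side_tray between -0.035 and 0.035 m and y of bottle_medium in the frame of side_tray between -0.1 and 0.1 m and contact force between the fingers and bottle_medium below 0.1 N and x of bottle_short in the frame of side_tray between -0.035 and 0.035 m and y of bottle_short in the frame of side_tray between -0.1 and 0.1 m and contact force between the fingers and bottle_short below 0.1 N), for 0.2 s.
At the end, for the whole second after the job is handed in: The crucible stands upright on the balance pan within 12 mm of its centre; each bottle stands upright in the storage tray within 15 mm of where it stood at the start; all are released and at rest (horizontal distance between crucible and pan below 0.012 m and z of crucible in the frame of pan between -0.005 and 0.005 m and angle between each of crucible, bottle_tall, bottle_medium, bottle_short's own z axis and vertical below 0.1 rad and linear speed of each of crucible, bottle_tall, bottle_medium, bottle_short below 0.02 m/s and contact force between the fingers and crucible below 0.1 N and distance of each of bottle_tall, bottle_medium, bottle_short from where it was at the start of the episode below 0.015 m and contact force between the fingers and bottle_tall below 0.1 N and contact force between the fingers and bottle_medium below 0.1 N and contact force between the fingers and bottle_short below 0.1 N); the robot touches nothing.
It fails at once if a bottle or the crucible is tipped by more than about 30 degrees (angle between any of bottle_tall, bottle_medium, bottle_short, crucible's own z axis and vertical above 0.52 rad).
It fails at once if the timer, petri dish or flask is shifted by more than 30 mm (distance of any of timer, petri, flask from where it was at the start of the episode above 0.03 m).
It also fails if it takes over 141 s, if anything falls off the work surface, if the arm or the gripper's body presses on something with over 40 N, if the wrist force passes 120 N, or if a joint passes its speed limit or range.

### The arm

A 6-joint arm with a two-finger parallel gripper is mounted at the origin on a cart in front of the work surface, level with it; the furniture and walls round the work are solid. World frame = base frame: x ahead of the robot, y to its left, z up, the work surface at z = 0. Lengths are in m, angles in rad, forces in N, time in s.
With the tool pointing down it reaches from about 0.35 to 0.85 m from the base axis. Payload 8.1 kg.
Tool frame: the origin (TCP) lies midway between the tips of the shut fingers; the grasp point (between the pads) lies bot.pinch_z behind it (bot.pinch_z is the distance from the TCP to the grasp point, in m); z points along the fingers, y is the line along which they close (so a half turn about z gives the same grasp; the last joint's range is limited). The gripper opens to 85 mm and grips with 20 to 120 N. Pads are 22 mm wide; open, the fingers measure 114 mm over their backs; the gripper's body (76 mm by 85 mm) begins 54 mm behind the grasp point. The pads swing forward as they close: fully open they stand 13 mm farther back than shut.
Start: joints at [1.214, 0.13, 1.488, -0, 1.523, -0.085], TCP at [0.161, 0.578, 0.231] pointing down, gripper open.
Joint ranges: [-2.96, 2.96], [-0.89, 2.26], [0.02, 2.5], [-1.34, 4.48], [0, 2.73], [-2.66, 2.66]. Speed limits (rad/s): [2.39, 2.39, 2.79, 3.14, 3.14, 3.14].

### API

Orientations are given as a unit quaternion [w, x, y, z].
In Python, from workcell import bot, fingers, inverse_kinematics, vision, hand_in, readout gives the robot as it stands. Calls block until the motion is done:
- bot.move_to(position, orientation): joint-space move of the TCP to a pose.
- bot.movel(position, v=0.15, frame=None): straight line of the TCP; frame=None keeps the orientation; v is the mean speed in m/s.
- bot.move_joints(angles): joint-space move.
- fingers.grip(opening, grasp_force=None): finger opening in m; grasp_force is the grip in N (None keeps the last); returns when the fingers have stopped.
- bot.pause(seconds).
- inverse_kinematics(position, orientation): joint angles nearest the present ones, or None.
- vision.read_camera(name): name is "side" or "top"; returns the picture (480x640x3 uint8, red, green, blue); there is no depth.
- vision.camera_params(name): a dict with "fov_y" (degrees; the focal length in pixels is half the picture's height over the tangent of half this angle, whatever the lens; pixels are square), "cx", "cy" (the principal point, pixels), "dist_coeffs" ([k1, k2, p1, p2, k3] as OpenCV has them; the pictures are not rectified), "R" (3x3) and "t" (3): a world point X has camera coordinates R X + t. Camera axes: x right, y down, z forward; pixel columns grow to the right and rows downward; lengths in m; the calibration is good to about 2 mm. A picture is of the moment at which its call begins. camera_params takes no time and is no camera call.
A pose or a line that the arm cannot do raises bot.IKError and nothing moves.
- hand_in(): hands the job in; it is judged then, once.
Readings, each from a call of its own:
- readout.current_time_s(): time.
- readout.current_q(): joint angles.
- readout.current_joint_velocities(): joint speeds.
- readout.current_tau(): joint torques, N m.
- readout.current_position(): TCP position.
- readout.current_tcp_rot(): TCP orientation.
- readout.current_ft_force(): force on the tool from outside, world axes, zero at the start.
- readout.current_wrist_torque(): the same for the moment, N m.
- readout.current_gripper_width(): finger opening in m.
- readout.current_grip_force(): force on a finger pad.
Only numpy, scipy, OpenCV 4.12 (cv2) and the standard library are available. Lean on these libraries where they do the work, as an engineer would, in place of code of your own. Each camera call takes 0.05 s, during which the arm holds its last target. There are 200 camera calls.

## Working session

There is one attempt and no reset: what is moved stays moved. The work goes in short steps, each a Python script; the robot and the scene stay as the last script left them, time stands still between calls to the robot, and variables do not carry over. Pictures are saved under pics/ and viewed, at most 14 in all, crops included, and the job is handed in when it is done.

```bash
mkdir -p pics; python3 - <<'E'
from workcell import bot, vision, readout
import cv2
for n in("top","side"):
    cv2.imwrite(f"pics/{n}0.png",vision.read_camera(n)[:,:,::-1]); p=vision.camera_params(n); print(n,p)
print(bot.pinch_z, readout.current_tcp_rot(), readout.current_time_s())
E
```

```text
top {'fov_y': 47.157462843488325, 'cx': 321.1865809398399, 'cy': 233.71315369392002, 'dist_coeffs': array([0.04912381, 0.        , 0.        , 0.        , 0.        ]), 'R': array([[-0.02415741, -0.9995058 , -0.0201143 ],
       [-0.98966012,  0.02675525, -0.14091489],
       [ 0.14138341,  0.01650218, -0.98981736]]), 't': array([0.08023433, 0.61919571, 1.17478909])}
side {'fov_y': 46.374512821888594, 'cx': 314.2013903623261, 'cy': 237.01504039357098, 'dist_coeffs': array([-0.1568217,  0.       ,  0.       ,  0.       ,  0.       ]), 'R': array([[ 0.37398451, -0.92742639,  0.00398491],
       [-0.63300574, -0.25839498, -0.72975048],
       [ 0.67781954,  0.27039291, -0.68370195]]), 't': array([-0.17264366,  0.46369194,  1.13234591])}
0.0187 [-1.77311245e-04  1.35500013e-01  9.90776985e-01 -8.25458907e-04] 0.1
```

View pics/top0.png

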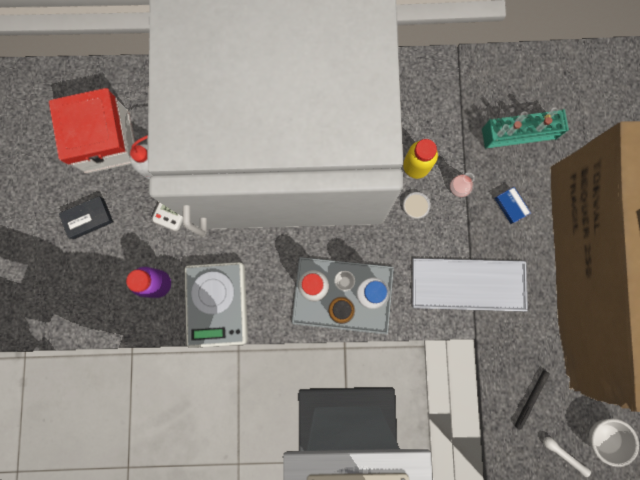

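View pics/side0.png

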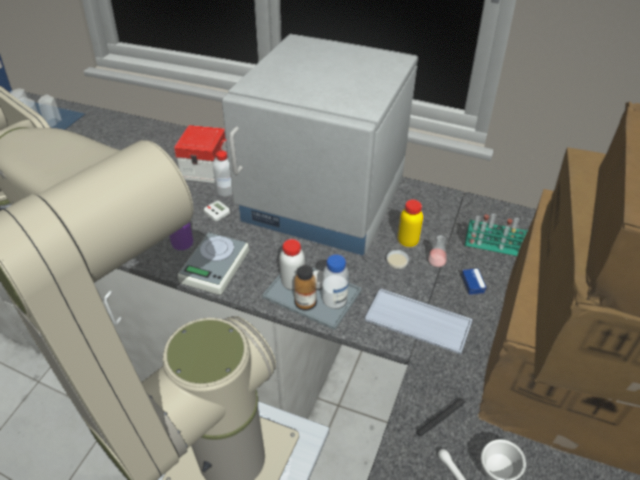

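The top view shows the store tray around (343,295), with the red cap at (313,285), blue at (375,292), black at (342,310) and the crucible at (345,280). The balance pan is at (212,292) and the steel tray at (470,284). The side view shows the same items: blue cap (337,263), red (292,247), black (305,272). The oven stands close behind the store tray.

```bash
cat > vis.py <<'E'
import cv2, numpy as np
from workcell import vision
class Cam:
    def __init__(s,n):
        p=vision.camera_params(n); f=240/np.tan(np.radians(p["fov_y"]/2))
        s.K=np.array([[f,0,p["cx"]],[0,f,p["cy"]],[0,0,1]]); s.D=np.array(p["dist_coeffs"]); s.R=np.array(p["R"]); s.t=np.array(p["t"]); s.C=-s.R.T@s.t
    def world(s,uv,z):
        n=cv2.undistortPoints(np.float64(uv).reshape(-1,1,2),s.K,s.D)[:,0]
        d=np.c_[n,np.ones(len(n))]@s.R
        return (s.C+d*((z-s.C[2])/d[:,2])[:,None])[:,:2]
    def px(s,X): return cv2.projectPoints(np.float64(X).reshape(-1,1,3),cv2.Rodrigues(s.R)[0],s.t,s.K,s.D)[0][:,0]
def blob(m,roi):
    u0,v0,u1,v1=roi; k=np.zeros(m.shape,np.uint8); k[v0:v1,u0:u1]=m[v0:v1,u0:u1]
    c=max(cv2.findContours(k,cv2.RETR_EXTERNAL,cv2.CHAIN_APPROX_NONE)[0],key=cv2.contourArea); return c[:,0]
def circ(P):  # least-squares circle
    a=np.linalg.lstsq(np.c_[2*P,np.ones(len(P))],(P**2).sum(1),rcond=None)[0]; return a[:2],np.sqrt(a[2]+a[:2]@a[:2])
E
cat > m1.py <<'E'
from vis import *
T=Cam("top"); S=Cam("side"); im=cv2.imread("pics/top0.png"); si=cv2.imread("pics/side0.png")
np.set_printoptions(precision=4,suppress=True)
def masks(i):
    h,s,v=cv2.split(cv2.cvtColor(i,cv2.COLOR_BGR2HSV))
    return dict(red=((h<8)|(h>172))&(s>150)&(v>60),blue=(h>100)&(h<125)&(s>140),black=(v<75)&(v>0),s=s,v=v)
M=masks(im); MS=masks(si)
for n,z,rt,rs in (("red",.139,(295,265,330,305),(275,230,305,260)),("blue",.149,(355,275,395,310),(320,250,355,280)),("black",.122,(328,295,355,325),(290,258,320,288))):
    P=T.world(blob(M[n].astype(np.uint8),rt),z); Q=S.world(blob(MS[n].astype(np.uint8),rs),z-.01)
    print(n,"top",*circ(P),(P.max(0)-P.min(0))/2,"side rough",(Q.max(0)+Q.min(0))/2)
tr=blob((M["v"]>150).astype(np.uint8),(405,250,535,318)); r=cv2.minAreaRect(T.world(tr,.01).astype(np.float32)); print("side",r)
st=[(301,258),(392,264),(388,332),(293,325)]; print("store corners",T.world(st,.012))
g=cv2.cvtColor(im,cv2.COLOR_BGR2GRAY)
for z,q in((0,(390,228)),(0,(215,228)),(.3,(160,170)),(.3,(395,170))): print("oven",T.world([q],z))
a=im[230:350,180:400]; cv2.imwrite("pics/c1.png",cv2.resize(a,None,fx=3.6,fy=3.6,interpolation=cv2.INTER_CUBIC))
E
python3 m1.py
```

```text
red top [0.506  0.0839] 0.019949923897024175 [0.0202 0.0203] side rough [0.5104 0.0833]
blue top [ 0.487  -0.0419] 0.01978593245466334 [0.0189 0.0201] side rough [ 0.4909 -0.0433]
black top [0.4536 0.0259] 0.0171261466252591 [0.0172 0.0173] side rough [0.457  0.0239]
side ((0.5023806691169739, -0.2627577781677246), (0.24963603913784027, 0.11180948466062546), 87.12755584716797)
store corners [[ 0.5714  0.112 ]
 [ 0.5525 -0.0929]
 [ 0.4023 -0.0775]
 [ 0.4224  0.1325]]
oven [[ 0.6364 -0.0931]]
oven [[0.6474 0.3098]]
oven [[0.7068 0.3442]]
oven [[ 0.6949 -0.0733]]
```

View pics/c1.png

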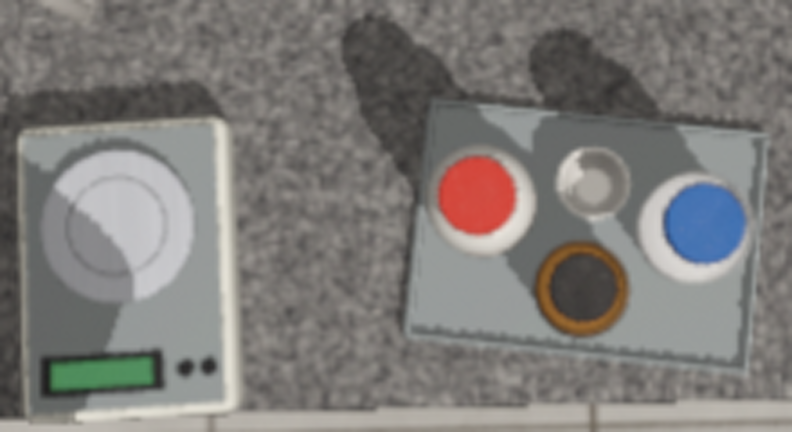

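Cap positions agree with the tray-pad layout to about 3 mm. In the crop, the crucible's rim centre is at (593,183), i.e. image (344.4,280.5). The pan ring's centre is at (116.5,226), i.e. (212.0,292.4). Next I move the tall (blue) bottle first.

```bash
cat > lib.py <<'E'
import numpy as np
from workcell import bot, fingers, readout
B=dict(tall=((.4870,-.0419),.125),medium=((.5060,.0839),.116),short=((.4536,.0259),.102))
SC=np.array([.5024,-.2628]); SY=np.array([.05,.9987])
SLOT=dict(tall=SC-.074*SY,short=SC,medium=SC+.074*SY)
def q(th): f=(th+np.pi/2)/2; return np.array([0,np.cos(f),np.sin(f),0])
TH=-.07; UP=.165; V=.2
def line(xy,z,v=V): bot.movel([xy[0],xy[1],z],v=v)
def carry(a,b,z,open_=.07,force=50,up=UP,dz=.001,place=None):
    p=readout.current_position(); hi=z+up
    if p[2]<hi-.01: line(p[:2],hi)
    line(a,hi,.25); fingers.grip(open_); line(a,z+.03); line(a,z,.06)
    fingers.grip(.02,force); w=readout.current_gripper_width(); f=readout.current_grip_force()
    line(a,z+.02,.06); line(a,hi)
    print("width",round(w,4),"after lift",round(readout.current_gripper_width(),4),"grip",f)
    z2=place if place else z
    line(b,z2+up,.25); line(b,z2+.03); line(b,z2+dz,.04); bot.pause(.2)
    fingers.grip(open_); bot.pause(.2); line(b,z2+up if up>.1 else z2+.08,.2)
    print("t",readout.current_time_s())
E
python3 - <<'E'
from lib import *
from vis import *
T=Cam("top"); print("cruc",T.world([(344.4,280.5)],.039),"pan",T.world([(212.0,292.4)],.056))
bot.move_to([.487,-.0419,.30],q(TH)); print(readout.current_q(),readout.current_time_s())
carry(B["tall"][0],SLOT["tall"],B["tall"][1])
for n in("top","side"): cv2.imwrite(f"pics/{n}1.png",vision.read_camera(n)[:,:,::-1])
E
```

```text
cruc [[0.51660647 0.01594275]] pan [[0.49739096 0.30387258]]
[-1.89484769e-01 -1.91920214e-01  1.68013022e+00  2.04203232e-04
  1.65359613e+00 -1.20728854e-01] 2.5917
width 0.0432 after lift 0.0436 grip 51.34448551671994
t 11.1083
```

View pics/side1.png

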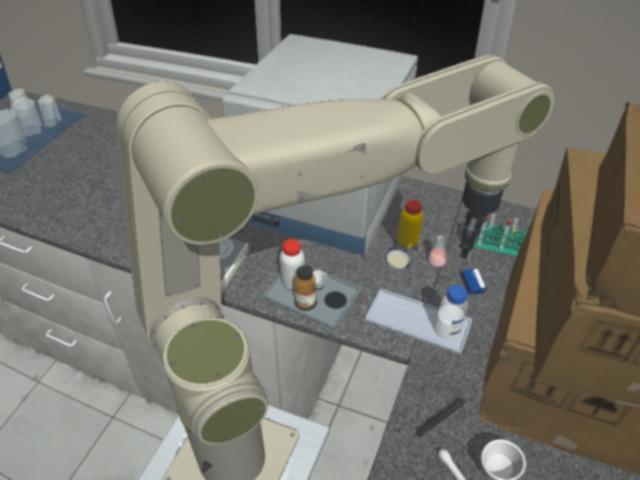

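The tall bottle stands upright in the far part of the steel tray, with its cap at (457,294), and its empty pad shows at (335,299). I go on with the short and then the medium bottle.

```bash
python3 - <<'E'
from lib import *
from vis import *
for n in("short","medium"): carry(B[n][0],SLOT[n],B[n][1])
for n in("top","side"): cv2.imwrite(f"pics/{n}2.png",vision.read_camera(n)[:,:,::-1])
a=cv2.imread("pics/top2.png"); b=a[225:350,180:540]; cv2.imwrite("pics/c2.png",cv2.resize(b,None,fx=2.2,fy=2.2,interpolation=cv2.INTER_CUBIC))
E
```

```text
width 0.0374 after lift 0.0372 grip 50.43476326358359
t 21.075
width 0.0423 after lift 0.0423 grip 51.07923995028614
t 30.9583
```

View pics/side2.png

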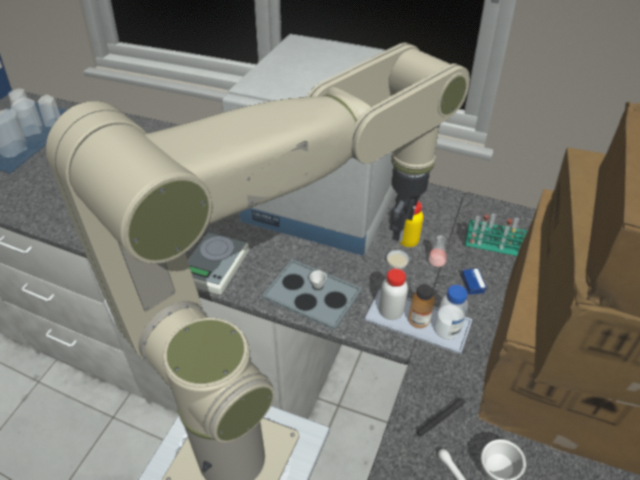

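View pics/c2.png

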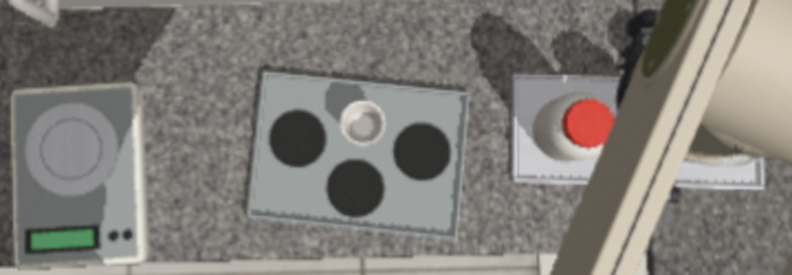

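All three bottles stand in the steel tray (side view caps at (397,277), (424,292), (457,294)) and the crucible has not moved, at (362,123) in the crop. The pan centre reads (71,148), the same as before. Now the crucible goes to the pan.

```bash
python3 - <<'E'
from lib import *
from vis import *
T=Cam("top"); S=Cam("side"); print("side px of pan est",S.px([.4974,.3039,.056]))
cr=np.array([.5166,.0159]); pan=np.array([.4974,.3039])
bot.move_to([*cr,.25],q(np.pi/2-.09))
carry(cr,pan,.014,open_=.065,force=22,up=.13,place=.066)
for n in("top","side"): cv2.imwrite(f"pics/{n}3.png",vision.read_camera(n)[:,:,::-1])
bot.move_to([.50,-.12,.30],q(TH))
a=vision.read_camera("top")[:,:,::-1]; cv2.imwrite("pics/top4.png",a); b=cv2.imread("pics/top3.png")
f=lambda i:cv2.resize(i[250:355,175:255],None,fx=4.5,fy=4.5,interpolation=cv2.INTER_CUBIC)
cv2.imwrite("pics/c4.png",np.hstack([f(a),f(cv2.imread("pics/top0.png"))]))
E
```

```text
side px of pan est [[215.38265199 247.86138337]]
width 0.041 after lift 0.0411 grip 22.13832684203453
t 40.1583
```

View pics/c4.png

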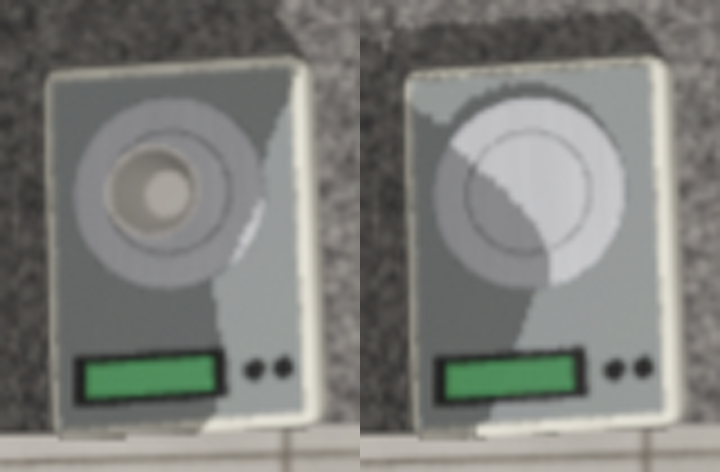

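View pics/side3.png

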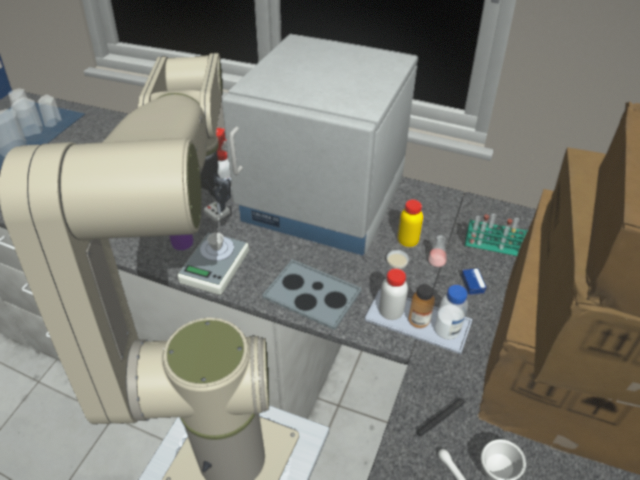

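On the pan, the crucible's rim centre is at (153,192) in the left crop and its inner floor at (166,194). The pan's centre is at (168,192). I check the offset by ray casting, then bring the bottles back.

```bash
python3 - <<'E'
from vis import *
T=Cam("top"); g=lambda x,y:[(175+(x+.5)/4.5-.5,250+(y+.5)/4.5-.5)]
print("rim",T.world(g(153,192),.091),"floor",T.world(g(166,194),.060),"pan",T.world(g(168,192),.056))
E
```

```text
rim [[0.49641171 0.30340384]] floor [[0.49656495 0.30407983]] pan [[0.4976576  0.30399455]]
```

The crucible is about 1 mm off centre and upright. Next I return the bottles.

```bash
python3 - <<'E'
from lib import *
from vis import *
for n in("medium","short","tall"): carry(SLOT[n],B[n][0],B[n][1])
bot.move_to([.42,-.30,.32],q(TH)); print(readout.current_time_s(),readout.current_ft_force())
for n in("top","side"): cv2.imwrite(f"pics/{n}5.png",vision.read_camera(n)[:,:,::-1])
a=cv2.imread("pics/top5.png"); cv2.imwrite("pics/c5.png",cv2.resize(a[230:350,180:400],None,fx=3.6,fy=3.6,interpolation=cv2.INTER_CUBIC))
E
sed 's/top0/top5/;s/side0/side5/;s/c1.png/c6.png/' m1.py > m2.py; python3 m2.py 2>&1 | head -3
```

```text
width 0.0424 after lift 0.0423 grip 51.16589189769002
t 50.4583
width 0.037 after lift 0.0377 grip 50.55285242737682
t 60.25
width 0.0433 after lift 0.0434 grip 51.557179246092346
t 70.3
71.3417 [-0.64037473 -0.0555581   1.17566263]
red top [0.5055 0.0843] 0.020015929797807534 [0.0202 0.0202] side rough [0.5107 0.0841]
blue top [ 0.4864 -0.0417] 0.01979659860163516 [0.0198 0.02  ] side rough [ 0.4902 -0.0428]
black top [0.4521 0.0267] 0.016082383861501875 [0.0162 0.0173] side rough [0.4566 0.0239]
```

View pics/c5.png

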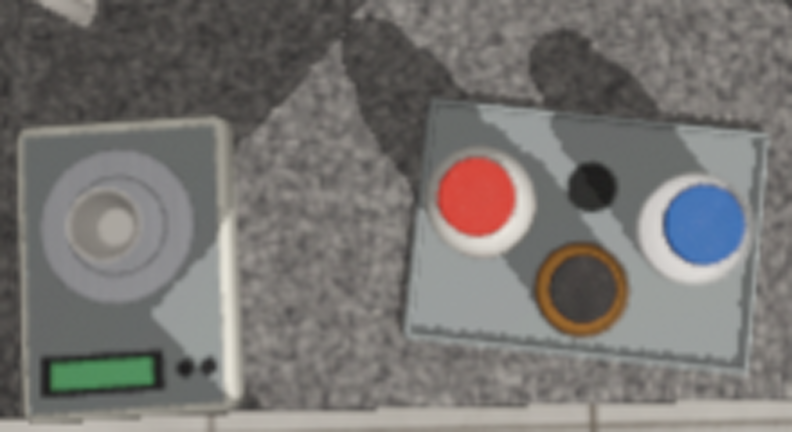

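View pics/side5.png

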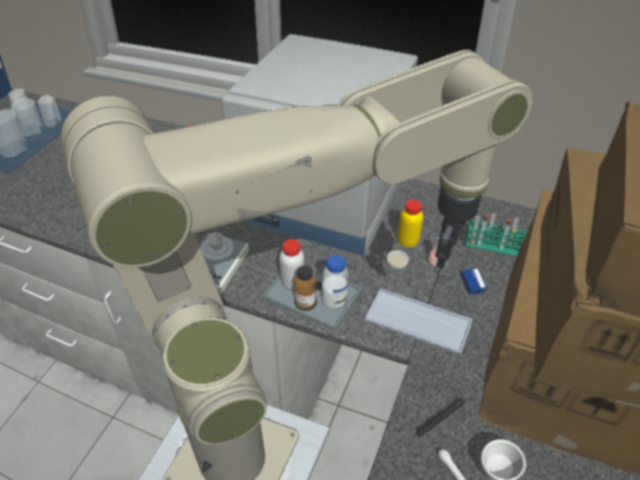

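All bottles stand upright on their own spots within about 2 mm: caps at (477,196), (704,224) and (582,288) in the crop. The crucible is on the pan at (104,226) and the arm is clear, so I hand in.

```bash
python3 -c "
from workcell import hand_in
print(hand_in())"
```

```text
the job is handed in; nothing more can be done
None
```

Job handed in at about 71 s of the 141 s limit: in the last pictures the crucible stands about 1 mm from the pan's centre and all three bottles are upright within about 2 mm of their starting spots (the hand-in call returned no verdict).

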